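# Clamp a lens blank with the inner knob of a concentric pair

### The arm

A 7-joint arm with a two-finger parallel gripper is mounted at the origin on the work surface. World frame = base frame: x ahead of the robot, y to its left, z up, the work surface at z = 0. Lengths are in m, angles in rad, forces in N, time in s.
With the tool pointing down it reaches from about 0.35 to 0.9 m from the base axis. Payload 19.9 kg.
Tool frame: the origin (TCP) lies at the very end of the fingers, on their centre line; the grasp point (between the pads) lies 19 mm behind it; z points along the fingers, y is the line along which they close (so a half turn about z gives the same grasp; the last joint's range is limited). The gripper opens to 85 mm and grips with 20 to 120 N. Pads are 22 mm wide; open, the fingers measure 114 mm over their backs; the gripper's body (76 mm by 85 mm) begins 54 mm behind the grasp point. The pads swing forward as they close: fully open they stand 13 mm farther back than shut.
Start: joints at [-1.22, 0.417, -0.01, 1.614, 0.005, 1.111, -0.053], TCP at [0.239, 0.578, 0.231] pointing down, gripper open.
Joint ranges: [-2.81, 2.81], [-0.39, 2.02], [-1.27, 1.25], [0.06, 2.57], [-1.19, 4.33], [0.19, 2], [-2.82, 2.82]. Speed limits (rad/s): [1.89, 1.89, 2.39, 2.39, 3.01, 3.01, 3.01].

### API

Orientations are given as a rotation vector (axis times angle).
In Python, from station import telemetry, viewer, job_done gives the robot as it stands.
- The arm moves only by the tool move_arm, never from a script. Its argument "rows" is a list of rows, each an object of numbers: "hand": the finger opening in m, from 0 to 0.0854; "tx", "ty", "tz": the shift along the tool's x, y, z in m; "roll": the turn about the tool's z in rad. In form: [{"hand": .., "tx": .., "ty": .., "tz": .., "roll": ..}, ...]. A call has 1 to 12 rows; each row shifts and turns the commanded pose from where the row before left it, along the tool's axes as they then stand; what a row does not reach is not made up. A row lasts 1/8 s, in which the tool goes at most 62.5 mm and 10.7 degrees, less where a joint would pass 70% of its speed; a pose out of reach is approached as far as the arm can. A call with a gripper value outside its range is refused whole. The fingers move at their own pace and stop on an object; "newtons" is the grip in N (left out, the last holds). Time passes only in rows, so rows that do not move let the fingers close. It gives the time, the measured TCP pose, the force, the opening and the grip force at its end, in the units of the state.
- telemetry.state(): the state, without advancing time (a new reading comes with each control period).
- viewer.snapshot(name): name is "side" or "top" or "wrist"; returns the picture (480x640x3 uint8, blue, green, red); there is no depth.
- viewer.camera_model(name): a dict with "intrinsics" (3x3 intrinsics, pixels), "R" (3x3) and "t" (3): a world point X has camera coordinates R X + t. Camera axes: x right, y down, z forward; pixel columns grow to the right and rows downward; lengths in m; the calibration is good to about 2 mm. A picture is of the moment at which its call begins: read the wrist's pose just before it. camera_model takes no time and is no camera call; for the wrist camera it gives the pose at the moment of the call.
- job_done(): hands the job in; it is judged then, once.
The state is a dict: "t": time; "joints": joint angles; "qvel": joint speeds; "joint_efforts": joint torques, N m; "eef_pos": TCP position; "tool_rot": TCP orientation; "force": force on the tool from outside, world axes, zero at the start; "torque": the same for the moment, N m; "gripper_width": finger opening in m; "finger_force": force on a finger pad.
Only numpy, scipy, OpenCV 4.12 (cv2) and the standard library are available. Lean on these libraries where they do the work, as an engineer would, in place of code of your own. Each camera call takes 0.05 s, during which the arm holds its last target. There are 200 camera calls.

### The job

Push the lens carriage fully home under the clamp, then turn only the inner knob clockwise until you feel the foot meet the lens and it is held with about 10 N (5 to 15 N is fine, 25 N would chip it). Keep off the lens itself, leave the outer ring exactly at its setting, do not disturb the other things on the bench, and let go.

Things in the scene. Friction and masses are not known exactly. Their poses are not given: they have to be found in the camera images.
- clamp: Bench lens clamp, fixed: grey bed 250 x 130 x 16 mm and a portal over it (posts at y = +-53 mm; bridge 44 mm deep in x, 128 mm wide, 120 to 154 mm high). Origin: on the worktop under the knob axis; x = the way the carriage is pushed home, z up. On the bridge two concentric controls turn about z: wide low outer ring, narrow inner bar knob above it. A foot comes down on this axis.
- push_tab (a point): Upright aluminium tab at the outer end of the carriage, 44 mm wide (y), 8 mm thick (x), 34 mm above the carriage's plate. The point: middle of its -x face (the face to push towards +x of the clamp), 10 mm below its top edge, 51 mm above the worktop; axes are the clamp's. With the carriage home the face is 94 mm before the knob axis.
- lens: Clear round lens blank, 62 mm across, 10 mm thick, about 30 g, loose in the nest. Origin: centre of its underside; its top is 43 mm above the worktop. The rubber foot (22 mm across) must come down on its middle. How far the last user screwed the foot out is not measured: with the inner knob at 0 it hangs anywhere from 8 to 17 mm above the lens's top.
- inner (a joint): Angle of the inner knob, rad, growing clockwise seen from above; range 0 to 2.2, starts between 0 and 0.2. Each rad lowers the ram and its foot 14 mm. Drag about 0.29 N m; stays where left. Once the foot meets the lens, its spring (3.5 N per mm) adds about 45 N of clamping force per rad, and the torque needed grows by 0.014 N m per N of clamping force.
- knob_grip (a point): Inner knob: black bar 34 mm long, 12 mm thick, 24 mm high, white line on one end of its top. The point lies on the knob axis, 10 mm below the bar's top, 14 mm above its lower edge, 191 mm above the worktop. x axis along the bar (grip across it, along y), z up. With the knob at 0 the bar is turned 0.65 rad anticlockwise from the clamp's x axis.
- outer (a joint): Angle of the outer ring (steel, ribbed, 59 mm across, 16 mm high, its top 18 mm below the point knob_grip), rad, growing clockwise. It holds a setting, starts anywhere from -0.8 to 0.8 and must stay there. It turns very easily (0.03 N m), so a touch shifts it; over 0.06 rad from its start counts as disturbed.
- outer_mark (a point): Point on the outer ring's top, 21 mm from the axis, at its dark mark: moves with the ring.
- tray_center (a point): Bystander: open plastic job tray, 200 x 130 x 45 mm; the point is its centre, half-way up.
- cleaner_center (a point): Bystander: white bottle of lens cleaner, 54 mm across, 120 mm tall; the point is its centre, half-way up.
- driver_grip (a point): Bystander: screwdriver lying on the worktop; the point is in its handle.
- carriage: Aluminium carriage, plate 150 x 60 x 10 mm, with a shallow black cup (the nest, 73 mm across, its rim 38 mm above the worktop) that holds the lens. Origin: under the nest's centre, 17 mm above the worktop; axes are the clamp's. It slides along the clamp's x: starts out, origin 60 mm before the knob axis; fully home against its stop the origin is on the axis. About 2 N of drag; stays where left.
Not all that is in view belongs to the job. Several things have the shape of the lens; the one meant has the colours described above.

How it is judged:
By the outcome, as a careful person would: the job done as asked, in the order asked, and still so for the second after the job is handed in, with the robot touching nothing.
It also fails if it takes over 72 s, if anything falls off the work surface, if the arm or the gripper's body presses on something with over 40 N, if the wrist force passes 120 N, or if a joint passes its speed limit or range.

## Working session

There is one attempt and no reset: what is moved stays moved. The work goes in short steps, Python scripts to look and compute and a tool call to move; the robot and the scene stay as the last step left them, time stands still between calls to the robot, and variables do not carry over. Pictures are saved under pics/ and viewed, at most 10 in all, crops included, and the job is handed in when it is done.

Besides the shell and the picture viewer there is one more tool, called after ">>>" as name([rows], argument=value, ...), one row to a line, values as JSON. move_arm: Moves the arm, as the interface text tells. Its arguments: {"type":"object","properties":{"rows":{"type":"array"},"newtons":{"type":"number"}},"required":["rows"]}

```bash
mkdir -p pics; python3 - <<'E'
from station import telemetry, viewer
import cv2,numpy as np
s=telemetry.state();print({k:np.round(v,3).tolist() for k,v in s.items()})
for n in("top","side"):
    cv2.imwrite(f"pics/{n}0.png",viewer.snapshot(n));m=viewer.camera_model(n);print(n,np.round(m["intrinsics"],1).tolist(),np.round(m["R"],3).tolist(),np.round(m["t"],3).tolist())
E
```

```text
{'t': 0.0, 'joints': [-1.221, 0.418, -0.01, 1.614, 0.005, 1.111, -0.053], 'qvel': [-0.0, -0.001, -0.0, 0.003, 0.001, 0.0, -0.0], 'joint_efforts': [0.0, -86.446, 0.679, -43.488, 0.019, 0.008, 0.0], 'eef_pos': [0.239, 0.577, 0.231], 'tool_rot': [-0.611, -3.081, 0.002], 'force': [0.395, 0.457, -0.939], 'torque': [0.03, 0.001, -0.016], 'finger_force': 0.0, 'gripper_width': 0.085}
top [[443.0, 0.0, 328.3], [0.0, 443.0, 241.6], [0.0, 0.0, 1.0]] [[0.009, -1.0, 0.014], [-0.996, -0.01, -0.087], [0.087, -0.013, -0.996]] [0.022, 0.562, 0.842]
side [[442.9, 0.0, 323.4], [0.0, 442.9, 228.0], [0.0, 0.0, 1.0]] [[0.963, -0.27, -0.002], [-0.143, -0.505, -0.851], [0.228, 0.82, -0.525]] [-0.541, 0.216, 0.677]
```

View pics/top0.png

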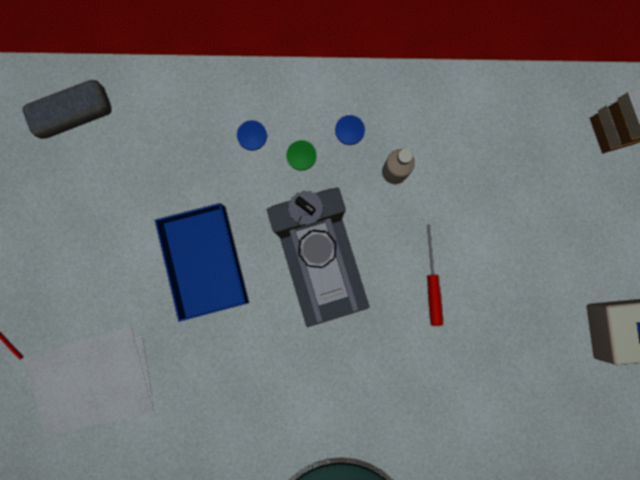

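View pics/side0.png

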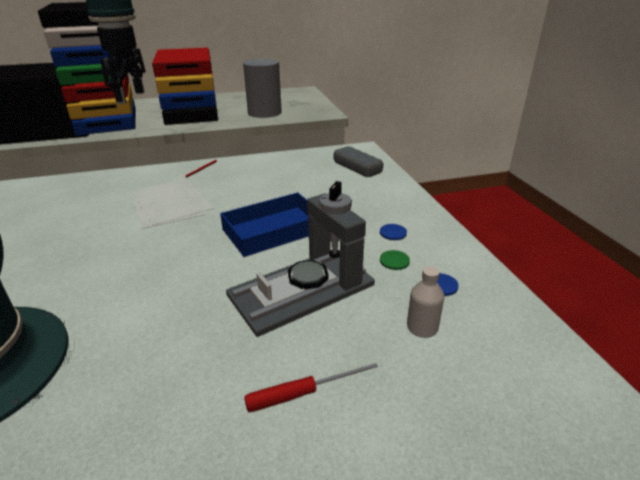

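The top view shows the clamp with its ring at about (305,208), the tab at about (333,294), and the nearest bed corners at (306,326) and (369,307). The tray is to its left, and the bottle and screwdriver are to its right. The side view confirms the carriage is out.

```bash
cat >h.py <<'E'
from station import telemetry, viewer
import cv2,numpy as np
from scipy.spatial.transform import Rotation as Ro
def unp(m,p,z):
    R,t=np.array(m["R"]),np.array(m["t"]);d=R.T@np.linalg.solve(m["intrinsics"],[*p,1.]);c=-R.T@t
    return c+d*(z-c[2])/d[2]
def proj(m,X):
    q=np.array(m["intrinsics"])@(np.array(m["R"])@np.array(X)+m["t"]);return q[:2]/q[2]
def snap(n,f,crop=None,scale=1):
    s=telemetry.state();m=viewer.camera_model(n);im=viewer.snapshot(n)
    o=im if crop is None else im[crop[1]:crop[3],crop[0]:crop[2]]
    cv2.imwrite("pics/"+f,cv2.resize(o,None,fx=scale,fy=scale,interpolation=cv2.INTER_CUBIC));return s,m,im
E
python3 - <<'E'
from h import *
m=viewer.camera_model("top")
for p,z in [((305,208),.173),((333,294),.061),((306,326),.008),((369,307),.008),((287,235),.016),((267,209),.154),((340,188),.154),((345,210),.154),((274,233),.154),((317,248),.043)]:print(p,unp(m,p,z).round(3))
s=telemetry.state();print(Ro.from_rotvec(s["tool_rot"]).as_matrix().round(3).tolist())
w=viewer.camera_model("wrist");R=Ro.from_rotvec(s["tool_rot"]).as_matrix();c=-np.array(w["R"]).T@w["t"];print("cam in tool",R.T@(c-s["eef_pos"]),(np.array(w["R"])@R).round(2).tolist())
E
```

```text
(305, 208) [0.603 0.068 0.173]
(333, 294) [0.461 0.018 0.061]
(306, 326) [0.397 0.069 0.008]
(369, 307) [ 0.434 -0.054  0.008]
(287, 235) [0.574 0.109 0.016]
(267, 209) [0.604 0.132 0.154]
(340, 188) [0.641 0.01  0.154]
(345, 210) [0.603 0.002 0.154]
(274, 233) [0.564 0.119 0.154]
(317, 248) [0.547 0.049 0.043]
[[-0.924, 0.382, -0.0], [0.382, 0.924, -0.001], [-0.0, -0.001, -1.0]]
cam in tool [ 7.04029991e-02  2.29969061e-05 -1.42897109e-01] [[-0.0, 1.0, 0.0], [-0.96, -0.0, -0.28], [-0.28, -0.0, 0.96]]
```

>>> move_arm([
  {"hand": 0.0, "roll": -0.172},
  {"roll": -0.172},
  {"roll": -0.172},
  {"roll": -0.172},
  {},
], newtons=30)

```text
invalid input
```

>>> move_arm([
  {"ty": -0.05},
  {"ty": -0.05},
  {"ty": -0.05},
  {"ty": -0.05},
  {"ty": -0.05},
  {"ty": -0.05},
  {"ty": -0.05},
  {"ty": -0.05},
  {"ty": -0.05},
  {"ty": -0.05},
  {"ty": -0.05},
  {"ty": -0.04, "tx": -0.01},
])

```text
invalid input
```

```bash
python3 - <<'E'
from h import *
s,m,im=snap("wrist","w1.png");print({k:np.round(s[k],3).tolist() for k in("t","joints","eef_pos","tool_rot","gripper_width")})
print(Ro.from_rotvec(s["tool_rot"]).as_matrix().round(3).tolist())
E
```

```text
{'t': 0.1, 'joints': [-1.221, 0.418, -0.01, 1.614, 0.005, 1.111, -0.053], 'eef_pos': [0.239, 0.577, 0.231], 'tool_rot': [-0.611, -3.081, 0.002], 'gripper_width': 0.085}
[[-0.924, 0.382, -0.0], [0.382, 0.924, -0.001], [-0.0, -0.001, -1.0]]
```

View pics/w1.png

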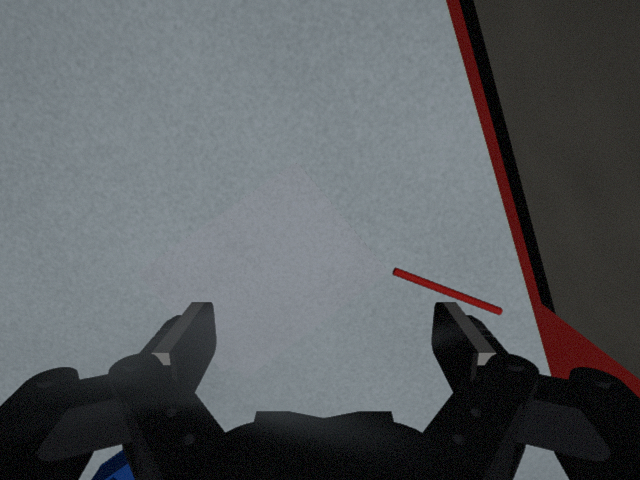

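The moves were refused because every row needs all five numbers. The wrist view shows only bench and paper, with the fingertips at about (205,310) and (440,310).

>>> move_arm([
  {"hand": 0.0, "tx": 0, "ty": 0, "tz": 0, "roll": -0.172},
  {"hand": 0.0, "tx": 0, "ty": 0, "tz": 0, "roll": -0.172},
  {"hand": 0.0, "tx": 0, "ty": 0, "tz": 0, "roll": -0.172},
  {"hand": 0.0, "tx": 0, "ty": 0, "tz": 0, "roll": -0.172},
  {"hand": 0.0, "tx": 0, "ty": 0, "tz": 0, "roll": 0},
], newtons=30)

```text
t: 0.78
eef_pos: [0.2388, 0.5774, 0.231]
tool_rot: [0.462, -3.107, 0.001]
force: [-0.7, -0.4, 0.2]
gripper_width: 0.0002
finger_force: 0.0
```

>>> move_arm([
  {"hand": 0.0, "tx": 0, "ty": -0.05, "tz": 0, "roll": 0},
  {"hand": 0.0, "tx": 0, "ty": -0.05, "tz": 0, "roll": 0},
  {"hand": 0.0, "tx": 0, "ty": -0.05, "tz": 0, "roll": 0},
  {"hand": 0.0, "tx": 0, "ty": -0.05, "tz": 0, "roll": 0},
  {"hand": 0.0, "tx": 0, "ty": -0.05, "tz": 0, "roll": 0},
  {"hand": 0.0, "tx": 0, "ty": -0.05, "tz": 0, "roll": 0},
  {"hand": 0.0, "tx": 0, "ty": -0.05, "tz": 0, "roll": 0},
  {"hand": 0.0, "tx": 0, "ty": -0.05, "tz": 0, "roll": 0},
  {"hand": 0.0, "tx": 0, "ty": -0.05, "tz": 0, "roll": 0},
  {"hand": 0.0, "tx": 0, "ty": -0.05, "tz": 0, "roll": 0},
  {"hand": 0.0, "tx": 0, "ty": -0.05, "tz": 0, "roll": 0},
  {"hand": 0.0, "tx": -0.01, "ty": -0.04, "tz": 0, "roll": 0},
])

```text
t: 2.28
eef_pos: [0.4206, 0.0143, 0.2316]
tool_rot: [-0.454, 3.108, 0.001]
force: [0.9, -0.1, -0.2]
gripper_width: -0.0003
finger_force: 0.0
```

>>> move_arm([
  {"hand": 0.0, "tx": 0, "ty": 0, "tz": 0, "roll": 0},
])

```text
t: 2.4
eef_pos: [0.4212, 0.014, 0.2314]
tool_rot: [-0.45, 3.109, -0.0]
force: [0.6, 0.9, -0.1]
gripper_width: 0.0002
finger_force: 0.0
```

>>> move_arm([
  {"hand": 0.0, "tx": 0, "ty": 0, "tz": 0.05, "roll": 0},
  {"hand": 0.0, "tx": 0, "ty": 0, "tz": 0.05, "roll": 0},
  {"hand": 0.0, "tx": 0, "ty": 0, "tz": 0.05, "roll": 0},
  {"hand": 0.0, "tx": 0, "ty": 0, "tz": 0.037, "roll": 0},
  {"hand": 0.0, "tx": 0, "ty": 0, "tz": 0, "roll": 0},
])

```text
t: 3.02
eef_pos: [0.4187, 0.0165, 0.0428]
tool_rot: [0.459, -3.103, 0.0]
force: [0.2, 0.1, 0.9]
gripper_width: -0.0
finger_force: 0.0
```

>>> move_arm([
  {"hand": 0.0, "tx": -0.01, "ty": 0, "tz": 0, "roll": 0},
  {"hand": 0.0, "tx": -0.01, "ty": 0, "tz": 0, "roll": 0},
  {"hand": 0.0, "tx": -0.01, "ty": 0, "tz": 0, "roll": 0},
  {"hand": 0.0, "tx": -0.01, "ty": 0, "tz": 0, "roll": 0},
  {"hand": 0.0, "tx": -0.005, "ty": 0, "tz": 0, "roll": 0},
  {"hand": 0.0, "tx": -0.005, "ty": 0, "tz": 0, "roll": 0},
])

```text
t: 3.78
eef_pos: [0.4684, 0.0309, 0.0443]
tool_rot: [0.463, -3.107, 0.0]
force: [-1.8, 0.1, 1.5]
gripper_width: -0.0001
finger_force: 1.2
```

```bash
python3 - <<'E'
from h import *
s,m,im=snap("side","s1.png",(200,160,400,350),3);print({k:np.round(s[k],3).tolist() for k in("t","joints","eef_pos","force")})
E
```

```text
{'t': 3.775, 'joints': [-0.354, 0.445, 0.263, 2.135, -0.204, 0.585, 1.922], 'eef_pos': [0.468, 0.031, 0.044], 'force': [-1.804, 0.081, 1.464]}
```

View pics/s1.png

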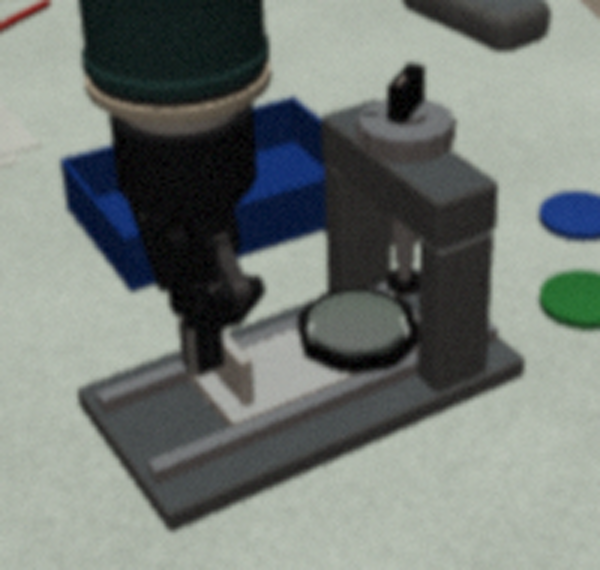

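The side crop shows the closed fingers touching the tab at about (230,360). The flange is well clear of the portal. I'll keep pushing.

>>> move_arm([
  {"hand": 0.0, "tx": -0.006, "ty": -0.002, "tz": 0, "roll": 0},
  {"hand": 0.0, "tx": -0.006, "ty": -0.002, "tz": 0, "roll": 0},
  {"hand": 0.0, "tx": -0.006, "ty": 0, "tz": 0, "roll": 0},
  {"hand": 0.0, "tx": -0.006, "ty": 0, "tz": 0, "roll": 0},
  {"hand": 0.0, "tx": -0.003, "ty": 0, "tz": 0, "roll": 0},
  {"hand": 0.0, "tx": -0.003, "ty": 0, "tz": 0, "roll": 0},
])

```text
t: 4.58
eef_pos: [0.4983, 0.0357, 0.0443]
tool_rot: [0.463, -3.107, 0.0]
force: [-2.2, -0.9, -0.8]
gripper_width: 0.0002
finger_force: 1.1
```

>>> move_arm([
  {"hand": 0.0, "tx": -0.002, "ty": 0, "tz": 0, "roll": 0},
  {"hand": 0.0, "tx": -0.001, "ty": 0, "tz": 0, "roll": 0},
])

```text
t: 4.82
eef_pos: [0.5011, 0.0366, 0.0443]
tool_rot: [-0.463, 3.107, -0.0]
force: [-2.1, -1.8, -0.2]
gripper_width: 0.0002
finger_force: 1.0
```

>>> move_arm([
  {"hand": 0.0, "tx": -0.001, "ty": 0, "tz": 0, "roll": 0},
  {"hand": 0.0, "tx": -0.001, "ty": 0, "tz": 0, "roll": 0},
])

```text
t: 5.08
eef_pos: [0.5029, 0.0372, 0.0443]
tool_rot: [0.463, -3.107, 0.0]
force: [-1.1, -2.7, -0.3]
gripper_width: 0.0002
finger_force: 1.0
```

>>> move_arm([
  {"hand": 0.0, "tx": -0.001, "ty": 0, "tz": 0, "roll": 0},
  {"hand": 0.0, "tx": -0.001, "ty": 0, "tz": 0, "roll": 0},
])

```text
t: 5.32
eef_pos: [0.503, 0.0373, 0.0441]
tool_rot: [0.462, -3.104, -0.0]
force: [-17.9, -6.4, 12.9]
gripper_width: 0.0001
finger_force: 9.3
```

The carriage is at its stop, with the push force jumping to 19 N. I'll back off, rise and go over the knob.

>>> move_arm([
  {"hand": 0.0, "tx": 0.005, "ty": 0, "tz": 0, "roll": 0},
  {"hand": 0.0, "tx": 0.015, "ty": 0, "tz": 0, "roll": 0},
  {"hand": 0.0, "tx": 0, "ty": 0, "tz": -0.05, "roll": 0},
  {"hand": 0.0, "tx": 0, "ty": 0, "tz": -0.052, "roll": 0},
  {"hand": 0.0, "tx": 0, "ty": 0, "tz": -0.052, "roll": 0},
  {"hand": 0.0, "tx": 0, "ty": 0, "tz": -0.052, "roll": 0},
  {"hand": 0.0, "tx": 0, "ty": 0, "tz": -0.05, "roll": 0},
  {"hand": 0.0, "tx": -0.04, "ty": 0, "tz": 0, "roll": 0},
  {"hand": 0.0, "tx": -0.04, "ty": 0, "tz": 0, "roll": 0},
  {"hand": 0.0, "tx": -0.04, "ty": 0, "tz": 0, "roll": 0},
  {"hand": 0.0, "tx": 0, "ty": 0, "tz": 0, "roll": 0},
  {"hand": 0.0, "tx": 0, "ty": 0, "tz": 0, "roll": 0},
])

```text
t: 6.82
eef_pos: [0.5997, 0.0666, 0.3]
tool_rot: [0.463, -3.107, 0.0]
force: [0.0, 0.1, 0.1]
gripper_width: 0.0001
finger_force: 0.0
```

```bash
python3 - <<'E'
from h import *
s,m,im=snap("wrist","w2.png");print({k:np.round(s[k],4).tolist() for k in("t","joints","eef_pos","tool_rot","force")})
import json;json.dump({k:np.array(m[k]).tolist() for k in("R","t","intrinsics")},open("w2.json","w"))
print(proj(m,[.603,.067,.201]),unp(m,(320,240),.201))
E
```

```text
{'t': 6.825, 'joints': [-0.4297, 0.3356, 0.3466, 1.5965, -0.1188, 1.2309, 1.8055], 'eef_pos': [0.5997, 0.0666, 0.3], 'tool_rot': [0.4629, -3.1068, 0.0002], 'force': [0.0212, 0.0749, 0.1244]}
[323.16750715 246.70231876] [0.59903984 0.06352601 0.201     ]
```

View pics/w2.png

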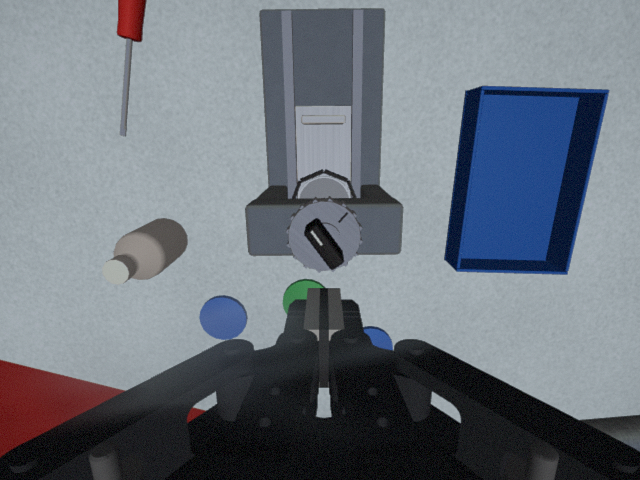

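The wrist view shows the carriage home. The ring centre is at about (325,235), the ring mark at (344,215), and the black knob at about (323,244) with its white line at its upper-left end. The fingertips are at (322,290). I'll zoom in for the corners.

```bash
python3 - <<'E'
import cv2
im=cv2.imread("pics/w2.png")[190:280,280:370]
cv2.imwrite("pics/c2.png",cv2.resize(im,None,fx=6.6,fy=6.6,interpolation=cv2.INTER_CUBIC)[:594]*2 if 0 else cv2.convertScaleAbs(cv2.resize(im,None,fx=6.6,fy=6.6,interpolation=cv2.INTER_CUBIC),alpha=2))
E
```

```text
(no output)
```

View pics/c2.png

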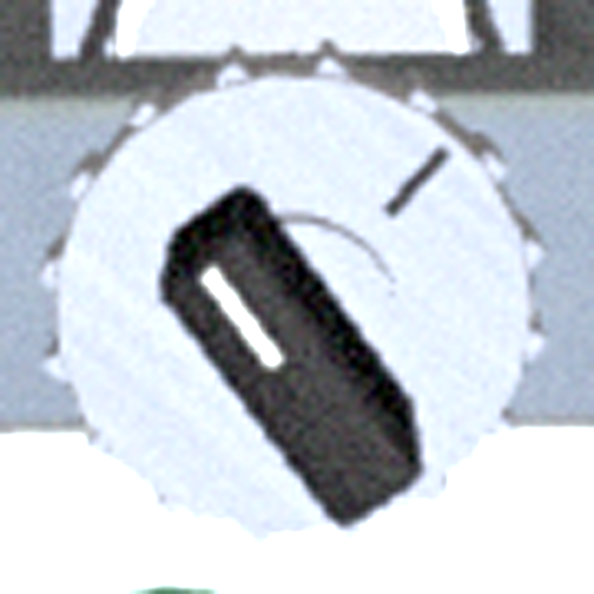

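```bash
python3 - <<'E'
from h import *
import json
m=json.load(open("w2.json"));f=lambda p,z:unp(m,(p[0]/6.6+280,p[1]/6.6+190),z)
print("ring",f((295,302),.173),"top",f((293,382),.201))
for a,b in [((165,292),(345,525)),((205,272),(277,362))]:
    d=f(b,.201)-f(a,.201);print("bar yaw",np.arctan2(d[1],d[0]),np.linalg.norm(d))
s=telemetry.state();R=Ro.from_rotvec(s["tool_rot"]).as_matrix();print("tool x yaw",np.arctan2(R[1,0],R[0,0]))
c=(f((295,302),.173)[:2]+f((293,382),.201)[:2])/2;print("delta tool",R.T@(np.array([*c,.3])-s["eef_pos"]))
E
```

```text
ring [0.60248556 0.06801893 0.173     ] top [0.60356469 0.06805584 0.201     ]
bar yaw 0.9278478228313572 0.03177428200633633
bar yaw 0.9489551800045986 0.012197281565912389
tool x yaw -2.8458544083397457
delta tool [-0.0036474   0.00044647  0.00034675]
```

>>> move_arm([
  {"hand": 0.045, "tx": -0.0036, "ty": 0.0004, "tz": 0, "roll": 0},
  {"hand": 0.045, "tx": 0, "ty": 0, "tz": 0, "roll": -0.16},
  {"hand": 0.045, "tx": 0, "ty": 0, "tz": 0, "roll": -0.16},
  {"hand": 0.045, "tx": 0, "ty": 0, "tz": 0, "roll": -0.16},
  {"hand": 0.045, "tx": 0, "ty": 0, "tz": 0, "roll": -0.16},
  {"hand": 0.045, "tx": 0, "ty": 0, "tz": 0.04, "roll": 0},
  {"hand": 0.045, "tx": 0, "ty": 0, "tz": 0.02, "roll": 0},
  {"hand": 0.045, "tx": 0, "ty": 0, "tz": 0, "roll": 0},
  {"hand": 0.045, "tx": 0, "ty": 0, "tz": 0, "roll": 0},
])

```text
t: 8.0
eef_pos: [0.6042, 0.0684, 0.2416]
tool_rot: [-1.417, 2.802, -0.001]
force: [-0.7, -0.1, -0.2]
gripper_width: 0.0449
finger_force: 0.0
```

```bash
python3 - <<'E'
from h import *
s,m,im=snap("wrist","w3.png");R=Ro.from_rotvec(s["tool_rot"]).as_matrix();print({k:np.round(s[k],4).tolist() for k in("t","joints","eef_pos","force","torque","gripper_width")},"yaw",np.arctan2(R[1,0],R[0,0]))
E
```

```text
{'t': 8.0, 'joints': [-0.3411, 0.3823, 0.231, 1.6549, -0.0954, 1.114, 2.4228], 'eef_pos': [0.6042, 0.0684, 0.2416], 'force': [-0.7452, -0.1373, -0.2003], 'torque': [-0.01, -0.0312, 0.0188], 'gripper_width': 0.0449} yaw -2.205470009688229
```

View pics/w3.png

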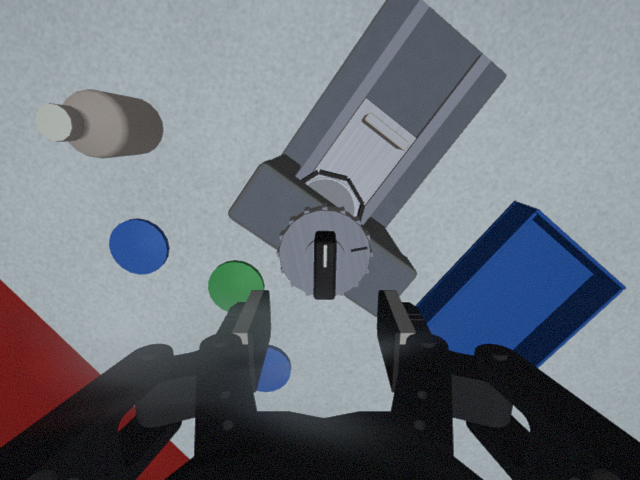

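The wrist view shows the bar upright in the picture at x of about 325, midway between the fingers (258 and 388). It is well aligned, so I'll descend and grip.

>>> move_arm([
  {"hand": 0.045, "tx": 0, "ty": 0, "tz": 0.03, "roll": 0},
  {"hand": 0.045, "tx": 0, "ty": 0, "tz": 0.02, "roll": 0},
  {"hand": 0.045, "tx": 0, "ty": 0, "tz": 0.01, "roll": 0},
  {"hand": 0.045, "tx": 0, "ty": 0, "tz": 0, "roll": 0},
  {"hand": 0.045, "tx": 0, "ty": 0, "tz": 0, "roll": 0},
])

```text
t: 8.68
eef_pos: [0.6043, 0.0685, 0.1814]
tool_rot: [-1.417, 2.802, -0.001]
force: [0.2, 0.9, 0.6]
gripper_width: 0.0445
finger_force: 0.0
```

>>> move_arm([
  {"hand": 0.005, "tx": 0, "ty": 0, "tz": 0, "roll": 0},
  {"hand": 0.005, "tx": 0, "ty": 0, "tz": 0, "roll": 0},
  {"hand": 0.005, "tx": 0, "ty": 0, "tz": 0, "roll": 0},
  {"hand": 0.005, "tx": 0, "ty": 0, "tz": 0, "roll": 0},
], newtons=80)

```text
t: 9.18
eef_pos: [0.6038, 0.0686, 0.181]
tool_rot: [-1.417, 2.803, 0.0]
force: [-4.1, -0.2, 7.5]
gripper_width: 0.0102
finger_force: 78.2
```

```bash
cat >st.py <<'E'
from h import *
s=telemetry.state();R=Ro.from_rotvec(s["tool_rot"]).as_matrix();print({k:np.round(s[k],4).tolist() for k in("t","joints","eef_pos","force","torque","gripper_width")},"yaw",np.arctan2(R[1,0],R[0,0]).round(4),"j7eff",s["joint_efforts"][6])
E
python3 st.py
```

```text
{'t': 9.175, 'joints': [-0.3324, 0.4431, 0.221, 1.714, -0.1125, 0.9964, 2.436], 'eef_pos': [0.6038, 0.0686, 0.181], 'force': [-4.1286, -0.2364, 7.5439], 'torque': [0.0855, 0.8226, -0.2228], 'gripper_width': 0.0102} yaw -2.2055 j7eff 0.23113827221095562
```

>>> move_arm([
  {"hand": 0.005, "tx": 0, "ty": 0, "tz": 0, "roll": 0.1},
  {"hand": 0.005, "tx": 0, "ty": 0, "tz": 0, "roll": 0.1},
])

```text
t: 9.43
eef_pos: [0.6039, 0.0685, 0.181]
tool_rot: [-1.126, 2.932, -0.0]
force: [-3.2, 0.6, 6.5]
gripper_width: 0.0107
finger_force: 78.2
```

```bash
python3 st.py
```

```text
{'t': 9.425, 'joints': [-0.3647, 0.4463, 0.2638, 1.7151, -0.1346, 0.9972, 2.2516], 'eef_pos': [0.6039, 0.0685, 0.181], 'force': [-3.2406, 0.5757, 6.4775], 'torque': [-0.0908, 0.5764, 0.3201], 'gripper_width': 0.0107} yaw -2.4083 j7eff 2.1774932742118835
```

>>> move_arm([
  {"hand": 0.005, "tx": 0, "ty": 0, "tz": 0, "roll": 0.1},
  {"hand": 0.005, "tx": 0, "ty": 0, "tz": 0, "roll": 0.05},
  {"hand": 0.005, "tx": 0, "ty": 0, "tz": 0, "roll": 0.05},
])

```text
t: 9.8
eef_pos: [0.604, 0.0684, 0.181]
tool_rot: [-0.83, 3.029, -0.0]
force: [-1.3, -0.9, 7.3]
gripper_width: 0.0103
finger_force: 78.2
```

```bash
python3 st.py
```

```text
{'t': 9.8, 'joints': [-0.3968, 0.4502, 0.3065, 1.7162, -0.1566, 0.9985, 2.0717], 'eef_pos': [0.604, 0.0684, 0.181], 'force': [-1.3386, -0.9249, 7.3127], 'torque': [-0.2622, 0.4443, 0.2426], 'gripper_width': 0.0103} yaw -2.6067 j7eff 0.8921512775123119
```

>>> move_arm([
  {"hand": 0.005, "tx": 0, "ty": 0, "tz": 0, "roll": 0.05},
  {"hand": 0.005, "tx": 0, "ty": 0, "tz": 0, "roll": 0.05},
])

```text
t: 10.05
eef_pos: [0.604, 0.0683, 0.181]
tool_rot: [-0.677, 3.067, -0.0]
force: [-2.0, -1.8, 6.2]
gripper_width: 0.0108
finger_force: 78.2
```

```bash
python3 st.py
```

```text
{'t': 10.05, 'joints': [-0.4128, 0.4524, 0.328, 1.7168, -0.1681, 0.9993, 1.9812], 'eef_pos': [0.604, 0.0683, 0.181], 'force': [-1.9833, -1.8471, 6.1858], 'torque': [-0.2978, 0.4538, 0.2906], 'gripper_width': 0.0108} yaw -2.7068 j7eff 0.9181953594088554
```

>>> move_arm([
  {"hand": 0.005, "tx": 0, "ty": 0, "tz": 0, "roll": 0.04},
  {"hand": 0.005, "tx": 0, "ty": 0, "tz": 0, "roll": 0.04},
])

```text
t: 10.3
eef_pos: [0.604, 0.0683, 0.181]
tool_rot: [-0.555, 3.091, -0.0]
force: [-1.7, -0.8, 6.2]
gripper_width: 0.0103
finger_force: 78.2
```

```bash
python3 st.py | grep -o "'force'.*"
```

```text
'force': [-1.703, -0.769, 6.249], 'torque': [-0.3018, 0.4331, 0.3421], 'gripper_width': 0.0103} yaw -2.7866 j7eff 0.6729547306895256
```

>>> move_arm([
  {"hand": 0.005, "tx": 0, "ty": 0, "tz": 0, "roll": 0.04},
  {"hand": 0.005, "tx": 0, "ty": 0, "tz": 0, "roll": 0.04},
])

```text
t: 10.55
eef_pos: [0.6041, 0.0682, 0.181]
tool_rot: [-0.43, 3.111, -0.0]
force: [-1.7, -1.0, 6.7]
gripper_width: 0.0104
finger_force: 78.2
```

```bash
python3 st.py | grep -o "'force'.*"
```

```text
'force': [-1.7359, -0.9594, 6.7403], 'torque': [-0.3993, 0.4045, 0.2667], 'gripper_width': 0.0104} yaw -2.8666 j7eff 0.6771347858011723
```

```bash
cat >av.py <<'E'
from h import *
T=[]
for i in range(6):
    viewer.snapshot("top");s=telemetry.state();T.append([s["torque"][2],s["force"][2],s["joint_efforts"][6]])
R=Ro.from_rotvec(s["tool_rot"]).as_matrix();print(s["t"],np.mean(T,0).round(3),np.std(T,0).round(3),"yaw",np.arctan2(R[1,0],R[0,0]).round(4))
E
python3 av.py
```

```text
10.85 [ 0.03   6.005 -0.136] [0.062 0.261 0.417] yaw -2.8656
```

>>> move_arm([
  {"hand": 0.005, "tx": 0, "ty": 0, "tz": 0, "roll": 0.04},
  {"hand": 0.005, "tx": 0, "ty": 0, "tz": 0, "roll": 0.04},
])

```text
t: 11.1
eef_pos: [0.6041, 0.0682, 0.181]
tool_rot: [-0.306, 3.126, -0.0]
force: [-2.3, -1.8, 5.8]
gripper_width: 0.0103
finger_force: 78.2
```

```bash
python3 st.py | grep -o "'torque'.*";python3 av.py
```

```text
'torque': [-0.4333, 0.3245, 0.3256], 'gripper_width': 0.0103} yaw -2.9466 j7eff 0.6791593506932259
11.4 [ 0.086  6.158 -0.155] [0.077 0.481 0.417] yaw -2.9456
```

>>> move_arm([
  {"hand": 0.005, "tx": 0, "ty": 0, "tz": 0, "roll": 0.04},
  {"hand": 0.005, "tx": 0, "ty": 0, "tz": 0, "roll": 0.04},
])

```text
t: 11.65
eef_pos: [0.6041, 0.0681, 0.181]
tool_rot: [-0.181, 3.136, -0.0]
force: [-1.0, -1.5, 7.0]
gripper_width: 0.0101
finger_force: 78.3
```

```bash
python3 st.py | grep -o "'torque'.*";python3 av.py
```

```text
'torque': [-0.5067, 0.3663, 0.3593], 'gripper_width': 0.0101} yaw -3.0265 j7eff 0.6253374740481377
11.95 [ 0.154  6.163 -0.207] [0.072 0.475 0.417] yaw -3.0257
```

```bash
python3 - <<'E'
from h import *
s,m,im=snap("side","s2.png")
c=cv2.resize(np.hstack([cv2.imread("pics/side0.png")[225:295,290:380],im[225:295,290:380]]),None,fx=4.4,fy=4.4,interpolation=cv2.INTER_CUBIC)
cv2.imwrite("pics/s2c.png",cv2.convertScaleAbs(c,alpha=1.8))
p=np.array([.6035,.068])
for z in(.043,.053,.06):print(z,proj(m,[*p,z])-[290,225])
E
```

```text
0.043 [44.62415216 33.70816894]
0.053 [44.68319739 29.42736899]
0.06 [44.7249684  26.39895558]
```

View pics/s2c.png

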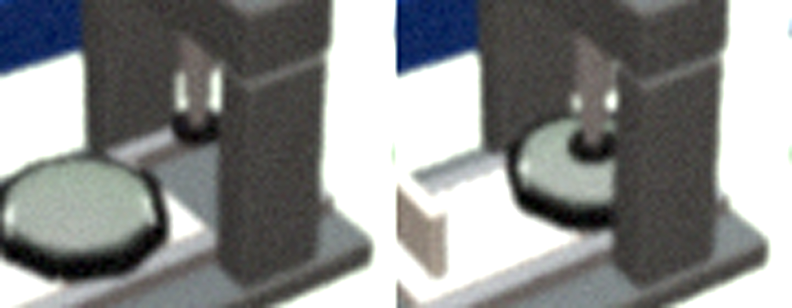

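In the side crop the foot's lower edge has gone from y=143 to 163 (crop pixels), and now sits right on the lens surface. That agrees with the torque starting to rise, so contact has just happened. I'll continue with small readings.

>>> move_arm([
  {"hand": 0.005, "tx": 0, "ty": 0, "tz": 0, "roll": 0.02},
])

```text
t: 12.12
eef_pos: [0.6041, 0.0681, 0.181]
tool_rot: [-0.151, 3.137, -0.0]
force: [-1.9, -2.4, 6.2]
gripper_width: 0.01
finger_force: 78.3
```

```bash
python3 st.py | grep -o "'torque'.*"
```

```text
'torque': [-0.4911, 0.3535, 0.3202], 'gripper_width': 0.01} yaw -3.0457 j7eff 0.3695849049836397
```

>>> move_arm([
  {"hand": 0.005, "tx": 0, "ty": 0, "tz": 0, "roll": 0.02},
])

```text
t: 12.25
eef_pos: [0.6041, 0.0681, 0.1811]
tool_rot: [-0.119, 3.138, -0.0]
force: [-1.7, -2.4, 6.0]
gripper_width: 0.0104
finger_force: 78.3
```

```bash
python3 st.py | grep -o "'torque'.*"; python3 av.py
python3 - <<'E'
from h import *
s,m,im=snap("side","s3.png")
a,b,c=[cv2.imread(f"pics/{f}.png") for f in("side0","s2","s3")]
# subpixel track of the foot: match 26x? patch
import itertools
def tr(p,q,box):
    x0,y0,x1,y1=box;t=p[y0:y1,x0:x1].astype(np.float32);k=8
    t=cv2.resize(t,None,fx=k,fy=k,interpolation=cv2.INTER_CUBIC);w=cv2.resize(q[y0-8:y1+8,x0-2:x1+2].astype(np.float32),None,fx=k,fy=k,interpolation=cv2.INTER_CUBIC)
    r=cv2.matchTemplate(w,t,cv2.TM_CCOEFF_NORMED);_,v,_,l=cv2.minMaxLoc(r);return v,l[0]/k-2,l[1]/k-8
print(tr(b,c,(328,250,340,264)),tr(b,a,(329,252,339,262)))
E
```

```text
'torque': [-0.4466, 0.3523, 0.3532], 'gripper_width': 0.0104} yaw -3.0659 j7eff 0.11357407551258802
12.55 [ 0.239  6.327 -0.275] [0.06  0.279 0.199] yaw -3.0655
(0.9932131767272949, 0.0, 0.0) (0.7969409823417664, 0.0, -4.125)
```

>>> move_arm([
  {"hand": 0.005, "tx": 0, "ty": 0, "tz": 0, "roll": 0.02},
  {"hand": 0.005, "tx": 0, "ty": 0, "tz": 0, "roll": 0.02},
])

```text
t: 12.85
eef_pos: [0.6041, 0.0681, 0.181]
tool_rot: [-0.056, 3.14, -0.001]
force: [-1.2, -2.6, 5.4]
gripper_width: 0.0105
finger_force: 78.3
```

```bash
python3 st.py | grep -o "'torque'.*"
```

```text
'torque': [-0.5116, 0.3853, 0.3911], 'gripper_width': 0.0105} yaw -3.1059 j7eff 0.0877033662982285
```

>>> move_arm([
  {"hand": 0.005, "tx": 0, "ty": 0, "tz": 0, "roll": 0.02},
])

```text
t: 12.98
eef_pos: [0.6041, 0.068, 0.181]
tool_rot: [-0.025, 3.141, -0.001]
force: [-3.1, -2.3, 6.4]
gripper_width: 0.01
finger_force: 78.3
```

```bash
python3 st.py | grep -o "'torque'.*"; python3 av.py
python3 - <<'E'
from h import *
s,m,im=snap("side","s4.png")
P=[cv2.imread(f"pics/{f}.png") for f in("side0","s2","s4")]
for p in P: print(p[248:266,334:340].mean((1,2)).round(0).astype(int).tolist())
E
```

```text
'torque': [-0.5653, 0.3594, 0.3913], 'gripper_width': 0.01} yaw -3.1259 j7eff 0.06400357699021697
13.275 [ 0.279  6.198 -0.315] [0.062 0.199 0.198] yaw -3.1254
[90, 77, 57, 42, 33, 26, 16, 13, 14, 32, 51, 64, 68, 68, 69, 68, 68, 67]
[93, 81, 62, 55, 59, 63, 58, 45, 37, 29, 20, 15, 20, 42, 72, 90, 93, 93]
[91, 80, 63, 55, 59, 63, 57, 45, 37, 31, 23, 15, 20, 42, 71, 89, 94, 93]
```

>>> move_arm([
  {"hand": 0.045, "tx": 0, "ty": 0, "tz": 0, "roll": 0},
  {"hand": 0.045, "tx": 0, "ty": 0, "tz": 0, "roll": 0},
  {"hand": 0.045, "tx": 0, "ty": 0, "tz": 0, "roll": 0},
  {"hand": 0.045, "tx": 0, "ty": 0, "tz": -0.02, "roll": 0},
  {"hand": 0.045, "tx": 0, "ty": 0, "tz": -0.05, "roll": 0},
  {"hand": 0.045, "tx": 0, "ty": 0, "tz": -0.05, "roll": 0},
  {"hand": 0.045, "tx": 0, "ty": 0, "tz": 0, "roll": 0},
  {"hand": 0.045, "tx": 0, "ty": 0, "tz": 0, "roll": 0},
])

```text
t: 14.32
eef_pos: [0.6035, 0.0685, 0.2999]
tool_rot: [0.026, -3.141, -0.0]
force: [0.4, 0.5, 0.4]
gripper_width: 0.0449
finger_force: 0.0
```

```bash
python3 - <<'E'
from h import *
s,m,im=snap("wrist","w4.png");print(s["eef_pos"],s["force"])
import json
json.dump({k:np.array(m[k]).tolist() for k in("R","t","intrinsics")},open("w4.json","w"))
x,y=map(int,proj(m,[.6035,.068,.185]));x0,y0=x-45,y-45;print(x0,y0)
cv2.imwrite("pics/c4.png",cv2.convertScaleAbs(cv2.resize(im[y0:y0+90,x0:x0+90],None,fx=6.6,fy=6.6,interpolation=cv2.INTER_CUBIC),alpha=2))
E
```

```text
[0.60353875 0.06853261 0.29986323] [0.44898422 0.49203965 0.39477843]
278 190
```

View pics/c4.png

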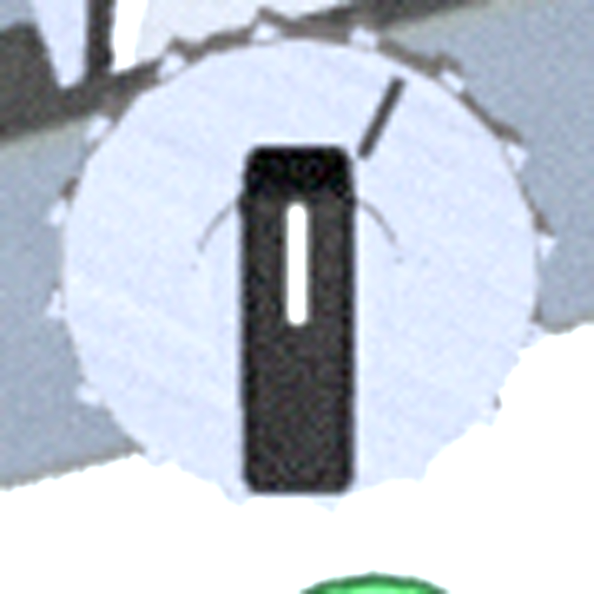

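The knob stayed where I left it, with the bar upright in the picture and in line with the tool. The ring mark is at crop pixels (362,155) to (400,82). I'll compare its bearing with the earlier view.

```bash
python3 - <<'E'
from h import *
import json
for f,o,a,b,c in (("w2",280,(390,212),(445,152),(295,302)),("w4",278,(362,155),(400,82),(300,270))):
    m=json.load(open(f+".json"));g=lambda p:unp(m,(p[0]/6.6+o,p[1]/6.6+190),.173)
    d=g(b)-g(a);e=(g(a)+g(b))/2-np.array([.603,.068,.173]);print(np.arctan2(d[1],d[0]),np.arctan2(e[1],e[0]),g(c))
E
```

```text
2.7143462713556707 2.670701513124241 [0.60248556 0.06801893 0.173     ]
2.6909256671456943 2.6736242724328028 [0.60284313 0.06821875 0.173     ]
```

The ring has not moved, within measurement error. I'm handing in the job.

```bash
python3 -c "
from station import job_done;print(job_done())"
```

```text
the job is handed in; nothing more can be done
None
```

The carriage is home and the foot is on the lens at roughly 7 to 12 N (estimated from knob torque and turn angle, not measured directly); the outer ring is unmoved within measurement error, the arm is clear, and the job is handed in at about 14 s.

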